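Clamp a purification column in its sloping V-stand

TASK

Take the white column out of its bench rest and lay it in the sloping V of the clamp stand, blue cap at the upper end; gently push it down the V until its foot has pushed the stop's sprung pad all the way in. Then swing the strap over and press it down firmly, so that it bears on the column and stays there, and let go. Be gentle with the column, and leave the bottle, the well plate and the tip box where they are.

Things in the scene. Friction and masses are not known exactly. Their poses are not given: they have to be found in the camera images.
- column: Loose white cylinder, 36 mm in diameter, 180 mm long, 0.2 to 0.4 kg: grey foot end, blue cap (last 32 mm) at the other end. Smooth, the same diameter throughout. Origin at its centre, on its axis; x runs along the axis towards the blue cap. It starts lying level in the bench rest.
- column_head (a point): Centre of the column's blue end face, 90 mm from the column's centre.
- rest: Low white bench rest, fixed: plate 160 x 90 x 10 mm, two V saddles, each 18 mm long, centred 62 mm either side of its middle; free room round the column between them. Origin at the centre of its underside, x along the Vs. The column's axis lies 55 mm above it, blue cap towards +x; the V walls end 3 mm below that axis, 26 mm out.
- stand: Fixed clamp stand, grey base 250 x 110 mm, origin at the centre of its underside. On its sloping bed two blue 90 degree V saddles, each 22 mm long, at x = -62 and +70 mm of the bed frame, walls up to 26 mm out to each side, ending 3 mm below the axis; between them free room down to the bed plate 45 mm below the axis.
- bed: Sloping bed of the stand. Origin 130 mm above the bench on the axis of a column seated in the V; x along that axis, up the slope (30 degrees from level); z square to the bed, away from it (30 degrees from vertical); y level, to the left looking up the slope. A seated column's centre has y = z = 0 here and its axis is this x.
- stop: Fixed steel stop across the bed's lower end: face 50 mm wide, origin in it, on the V's axis, 110 mm down from the bed's origin; axes as the bed. A black pad (22 mm across) on a screw sticks out up the slope by 10 to 30 mm; this differs each time and is not measured: feel for it with the column's foot. The pad is sprung: it gives 6 mm, at 0.4 to 2.8 N, then is solid. Friction keeps the column from sliding down by itself.
- strap (a joint): Steel clamp strap, 18 mm wide, 8 mm thick, red end, turning about its hinge line. Rad: 0 = it lies square over the V (pointing to the bed's -y) and just rests on a seated column; grows as it opens, up and over to +y (1.57 = square to the bed, limit 2.1). Starts at 1.7 to 2.05. Stiff hinge (0.15 Nm of friction): it stays where left. No latch: once pressed down it stays.
- strap_hinge (a point): Middle of the strap's hinge line (parallel to the bed's x), at x = 70, y = 36, z = 22 mm of the bed frame. The hinge cheeks reach 17 mm from it along x, 9 mm to the sides and 7 mm above it.
- strap_tip (a point): Point in the middle of the strap near its free red end, 80 mm from the hinge line.
- bottle: Bystander: amber bottle with blue cap, 60 mm across, 130 mm tall. Origin at the centre of its underside.
- wellplate: Bystander: white well plate, 128 x 86 x 15 mm, purple wells. Origin at the centre of its underside.
- tipbox: Bystander: orange and grey pipette tip box, 118 x 83 mm, 68 mm tall. Origin at the centre of its underside.
Mind the look-alikes: they are no part of the job. There is more than one size of the column; the job needs the smallest.

How it is judged:
On the way, in this order (a step that is already met when the one before it is completed fails the run):
1. the column lies centred in the V (within 3 mm), blue cap up, and its foot has pushed the stop's sprung pad in (over 2.4 N) (y of column in the frame of bed between -0.003 and 0.003 m and z of column in the frame of bed between -0.003 and 0.003 m and angle between the x axis of column and the x axis of bed, either way round below 0.05 rad and x of column_head in the frame of bed above 0.05 m and contact force between column and stop above 2.4 N), for 0.1 s.
2. the strap is pressed down on the column with over 4 N (y of column in the frame of bed between -0.003 and 0.003 m and z of column in the frame of bed between -0.003 and 0.003 m and angle between the x axis of column and the x axis of bed, either way round below 0.05 rad and x of column_head in the frame of bed above 0.05 m and value of joint strap below 0.12 rad and contact force between column and strap above 4 N), for 0.1 s.
At the end, for the whole second after the job is handed in: The column lies at rest in the V of the bed, blue cap up the slope, its centre within 3 mm of the V's axis and its axis within 0.05 rad of it, its foot pressing on the stop's sprung pad (over 0.2 N); the strap is down (within 0.06 rad of 0) and bears on the column (y of column in the frame of bed between -0.003 and 0.003 m and z of column in the frame of bed between -0.003 and 0.003 m and angle between the x axis of column and the x axis of bed, either way round below 0.05 rad and x of column_head in the frame of bed above 0.05 m and contact force between column and stop above 0.2 N and value of joint strap between -0.06 and 0.06 rad and contact force between column and strap above 0.05 N and linear speed of column below 0.01 m/s); the robot touches nothing.
It fails at once if the column is knocked or pushed against the stop with more than 50 N, or pressed in the stand so hard that its contacts there add up to more than 130 N (contact force between column and stop above 50 N or contact force between column and bed above 130 N).
It fails at once if a bystander is shifted by more than 20 mm (distance of any of bottle, wellplate, tipbox from where it was at the start of the episode above 0.02 m).
It also fails if it takes over 69 s, if anything falls off the work surface, if the arm or the gripper's body presses on something with over 40 N, if the wrist force passes 120 N, or if a joint passes its speed limit or range.

ROBOT

A 6-joint arm with a two-finger parallel gripper is mounted at the origin on the work surface. World frame = base frame: x ahead of the robot, y to its left, z up, the work surface at z = 0. Lengths are in m, angles in rad, forces in N, time in s.
With the tool pointing down it reaches from about 0.275 to 1 m from the base axis. Payload 8.4 kg.
Tool frame: the origin (TCP) lies on the centre line of the jaws, within the pads' length; the fingertips stand 17 mm ahead of it and the grasp point (between the pads) lies 2 mm behind it (bot.tcp_to_tips is the y of the fingertips in the tool frame, in m); y points along the fingers, z is the direction in which the jaws open and shut, and the axes are right-handed (so a half turn about y gives the same grasp; the last joint's range is limited). The gripper opens to 85 mm and grips with 20 to 120 N. Pads are 22 mm wide; open, the fingers measure 114 mm over their backs; the gripper's body (76 mm by 85 mm) begins 54 mm behind the grasp point. The pads swing forward as they close: fully open they stand 13 mm farther back than shut.
Start: joints at [1.328, 0.353, 1.633, -0, 1.155, -0.002], TCP at [0.149, 0.607, 0.248] pointing down, gripper open.
Joint ranges: [-2.63, 2.63], [-0.92, 2.1], [0.06, 2.66], [-1.3, 4.44], [0, 2.69], [-3.02, 3.02]. Speed limits (rad/s): [2.22, 2.22, 2.79, 3.14, 3.14, 3.14].

INTERFACE

Orientations are given as a unit quaternion [x, y, z, w].
In Python, from workcell import bot, hand, kinematics, get_obs, vision, hand_in gives the robot as it stands. The module is installed in compiled form; this text tells all that it offers. Calls block until the motion is done:
- bot.reach(position, orientation): joint-space move of the TCP to a pose.
- bot.servo_line(position, ori=None, velocity=0.15): straight line of the TCP; ori=None keeps the orientation; velocity is the mean speed in m/s.
- bot.goto_joints(angles): joint-space move.
- hand.move_gripper(opening, strength=None): finger opening in m; strength is the grip in N (None keeps the last); returns when the fingers have stopped.
- bot.dwell(seconds).
- kinematics.solve_ik(position, orientation): joint angles nearest the present ones, or None.
- get_obs(): the state.
- vision.read_camera(name): name is "scene" or "top" or "wrist"; returns a dict with "frame" (384x512x3 uint8, red, green, blue), "intrinsics" (3x3 intrinsics, pixels), "dist" ([k1, k2, p1, p2, k3] as OpenCV has them; the pictures are not rectified), "view" (4x4, takes a point from world to camera coordinates). Camera axes: x right, y down, z forward; pixel columns grow to the right and rows downward; lengths in m; the calibration is good to about 2 mm. A picture is of the moment at which its call begins. There is no depth.
A pose or a line that the arm cannot do raises bot.IKError and nothing moves.
- hand_in(): hands the job in, once; it reports no verdict.
The state is a dict: "time_s": time; "joint_pos": joint angles; "joint_vel": joint speeds; "joint_efforts": joint torques, N m; "position": TCP position; "orientation": TCP orientation; "wrist_force": force on the tool from outside, world axes, zero at the start; "ft_torque": the same for the moment, N m; "gripper_width": finger opening in m.
Only numpy, scipy, OpenCV 4.12 (cv2) and the standard library are available. Lean on these libraries where they do the work, as an engineer would, in place of code of your own. Each camera call takes 0.05 s, during which the arm holds its last target.

## Working session

There is one attempt and no reset: what is moved stays moved. The work goes in short steps, each a Python script; the robot and the scene stay as the last script left them, time stands still between calls to the robot, and variables do not carry over. Pictures are saved under pics/ and viewed, and the job is handed in when it is done.

```bash
mkdir -p pics; cat > h.py <<'E'
import numpy as np, cv2
from workcell import bot, hand, kinematics, get_obs, vision, hand_in
from scipy.spatial.transform import Rotation as R
def shot(n,f):
    c=vision.read_camera(n); cv2.imwrite('pics/'+f+'.png',c['frame'][:,:,::-1]); np.savez('pics/'+f+'.npz',**{k:np.array(v) for k,v in c.items()}); return c
def load(f): return dict(np.load('pics/'+f+'.npz'))
def ray(c,uv):
    p=cv2.undistortPoints(np.array([[uv]],float),c['intrinsics'],c['dist'])[0,0]
    V=c['view'];Rm=V[:3,:3];t=V[:3,3]
    return -Rm.T@t, (lambda d:d/np.linalg.norm(d))(Rm.T@np.array([p[0],p[1],1]))
def plane(c,uv,z):
    o,d=ray(c,uv); return o+d*(z-o[2])/d[2]
def proj(c,P):
    V=c['view']; return cv2.projectPoints(np.array(P,float).reshape(-1,3),cv2.Rodrigues(V[:3,:3])[0],V[:3,3],c['intrinsics'],c['dist'])[0][:,0]
def tri(*cu):
    A=np.zeros((3,3));b=np.zeros(3)
    for c,uv in cu:
        o,d=ray(c,uv);M=np.eye(3)-np.outer(d,d);A+=M;b+=M@o
    x=np.linalg.solve(A,b); return x
E
python3 - <<'E'
from h import *
for n in ['scene','top','wrist']:
    c=shot(n,n+'0'); print(n,c['view'].round(3).tolist(),c['intrinsics'].round(1).tolist())
o=get_obs();print({k:np.round(v,3) for k,v in o.items()}); print(bot.tcp_to_tips)
E
```

```text
scene [[-0.018, 1.0, -0.005, -0.009], [0.699, 0.009, -0.715, -0.287], [-0.714, -0.016, -0.7, 1.663], [0.0, 0.0, 0.0, 1.0]] [[407.7, 0.0, 254.3], [0.0, 407.7, 191.1], [0.0, 0.0, 1.0]]
top [[0.005, -1.0, -0.021, 0.023], [-0.998, -0.003, -0.066, 0.556], [0.065, 0.021, -0.998, 1.364], [0.0, 0.0, 0.0, 1.0]] [[441.2, 0.0, 260.6], [0.0, 441.2, 192.4], [0.0, 0.0, 1.0]]
wrist [[0.238, 0.971, -0.001, -0.624], [0.921, -0.225, 0.317, -0.041], [0.308, -0.077, -0.948, 0.381], [0.0, 0.0, 0.0, 1.0]] [[331.8, 0.0, 254.5], [0.0, 331.8, 191.2], [0.0, 0.0, 1.0]]
{'time_s': np.float64(0.15), 'joint_pos': array([ 1.328,  0.354,  1.634,  0.   ,  1.155, -0.002]), 'joint_vel': array([ 0.001, -0.002, -0.001,  0.001, -0.   , -0.001]), 'joint_efforts': array([ 0.0000e+00, -6.0563e+01, -3.4234e+01, -0.0000e+00,  6.0000e-03,
       -0.0000e+00]), 'position': array([0.149, 0.607, 0.248]), 'orientation': array([ 0.702, -0.085,  0.085, -0.702]), 'wrist_force': array([ 0.185,  0.273, -0.722]), 'ft_torque': array([-0.025, -0.02 , -0.016]), 'gripper_width': np.float64(0.086)}
0.017
```

View pics/scene0.png

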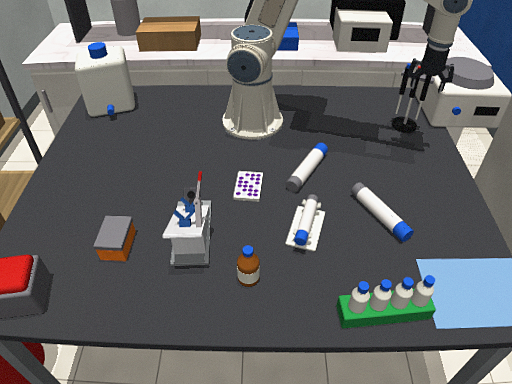

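View pics/top0.png

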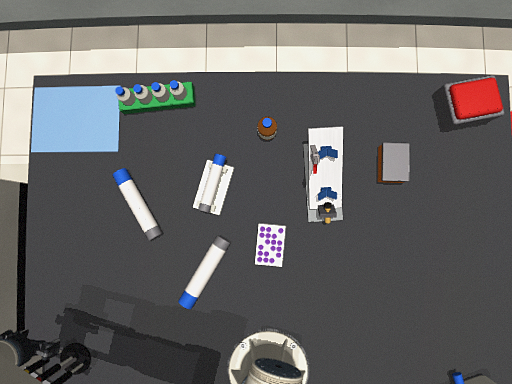

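View pics/wrist0.png

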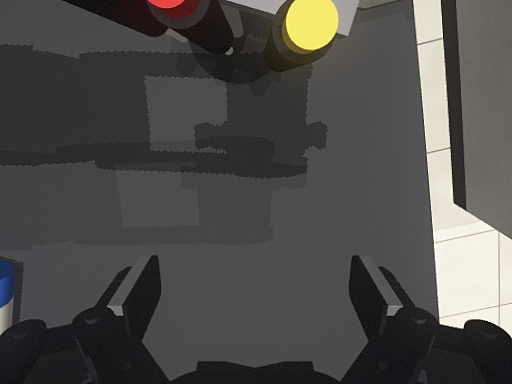

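```bash
python3 - <<'E'
from h import *
t=load('top0');s=load('scene0')
a=cv2.resize(t['frame'][110:230,180:380],None,fx=4,fy=4,interpolation=cv2.INTER_CUBIC)
b=cv2.resize(s['frame'][160:280,150:350],None,fx=4,fy=4,interpolation=cv2.INTER_CUBIC)
cv2.imwrite('pics/a.png',a[:,:,::-1]);cv2.imwrite('pics/b.png',b[:,:,::-1])
E
```

```text
(no output)
```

View pics/a.png

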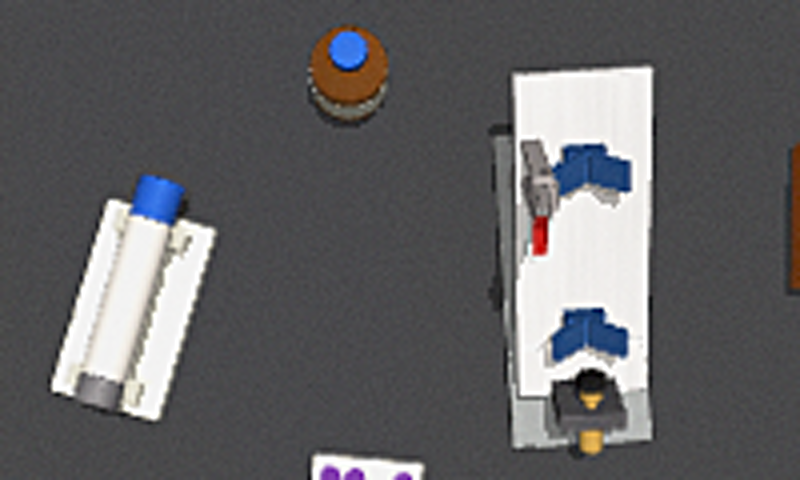

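View pics/b.png

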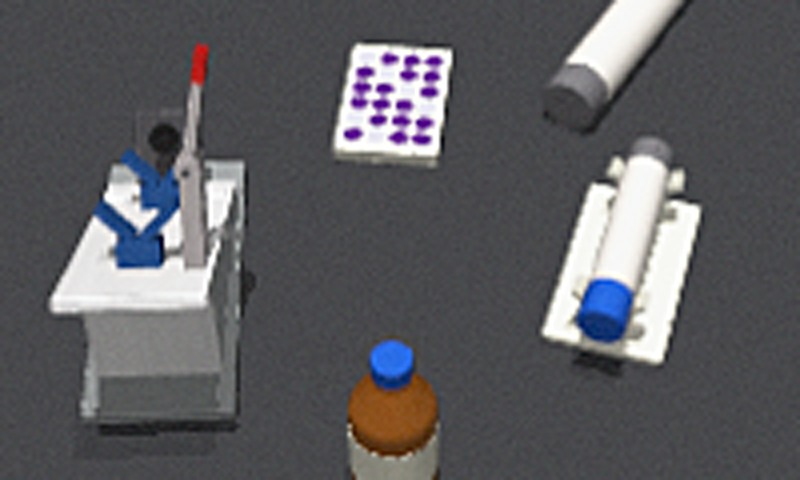

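```bash
python3 - <<'E'
from h import *
t=load('top0');s=load('scene0')
hsv=cv2.cvtColor(t['frame'],cv2.COLOR_RGB2HSV)
# rough
A=lambda x,y:(180+x/4,110+y/4); B=lambda x,y:(150+x/4,160+y/4)
print('col',plane(t,A(160,180),.055),plane(t,A(98,400),.055))
for n,p,q in (('lenA',(116,172),(156,236)),('lenB',(225,239),(183,304))): print(n,np.linalg.norm(plane(t,p,.025)-plane(t,q,.025)))
print('pad',tri((t,A(591,382)),(s,B(163,139))))
print('red tip',tri((t,A(540,235)),(s,B(199,65))))
print('upV center',tri((t,A(590,175)),(s,B(140,238))))
print('plate uppercorners',tri((t,A(512,72)),(s,B(208,305))),tri((t,A(653,67)),(s,B(52,305))))
for z in(0,.01):print('base low corners',plane(t,A(513,447),z),plane(t,A(652,438),z))
print('scene base',plane(s,B(82,418),0),plane(s,B(234,424),0))
print('bottle',plane(t,A(348,48),.13),plane(t,(270,245),.015),plane(t,(395,162),.068))
E
```

```text
col [0.66877752 0.14999247 0.055     ] [0.4992939  0.19566558 0.055     ]
lenA 0.2419561312180549
lenB 0.2408027416262831
pad [ 0.51349604 -0.1761806   0.08292844]
red tip [ 0.60438336 -0.12230875  0.24251263]
upV center [ 0.66074385 -0.1681987   0.13525638]
plate uppercorners [ 0.73234533 -0.11160147  0.15266863] [ 0.7358899  -0.2117895   0.15464803]
base low corners [ 0.4649537  -0.12552137  0.        ] [ 0.47237801 -0.2355795   0.        ]
base low corners [ 0.46496006 -0.12465143  0.01      ] [ 0.47233127 -0.2339224   0.01      ]
scene base [ 0.71369778 -0.21851981  0.        ] [ 0.71642604 -0.10885543  0.        ]
bottle [0.75482519 0.00512336 0.13      ] [ 0.39199855 -0.00489121  0.015     ] [ 0.64714387 -0.38490224  0.068     ]
```

```bash
python3 - <<'E'
from h import *
c=load('wrist0');o=get_obs();Q=R.from_quat(o['orientation']).as_matrix()
V=c['view'];C=-V[:3,:3].T@V[:3,3]
print('cam in tool',Q.T@(C-o['position']),'fwd',Q.T@V[2,:3],'tool',Q.round(2).tolist())
# looks: column, stand
def down(yaw): # tool z along horizontal dir yaw
    z=np.array([np.cos(yaw),np.sin(yaw),0]);y=np.array([0,0,-1.]);return R.from_matrix(np.c_[np.cross(y,z),y,z]).as_quat()
for yaw in(1.3,1.3-np.pi):
  for p in ([.584,.173,.25],[.6,-.17,.4]):
    print(yaw,kinematics.solve_ik(p,down(yaw)), R.from_quat(down(yaw)).as_matrix()[:,0].round(2))
E
```

```text
cam in tool [-8.20252951e-02 -1.25953387e-01 -1.24034653e-04] fwd [3.17407793e-01 9.48289139e-01 4.15408588e-05] tool [[0.97, -0.0, 0.24], [-0.24, -0.0, 0.97], [-0.0, -1.0, -0.0]]
1.3 [ 2.85534433e-01  3.26868654e-01  1.66708577e+00 -4.44089210e-16
  1.14763822e+00 -1.01446557e+00] [ 0.96 -0.27  0.  ]
1.3 [-2.78502339e-01  2.49464877e-01  1.44456012e+00 -4.44089210e-16
  1.44756766e+00 -1.57850234e+00] [ 0.96 -0.27  0.  ]
-1.841592653589793 [ 2.85534433e-01  3.26868654e-01  1.66708577e+00 -4.44089210e-16
  1.14763822e+00  2.12712709e+00] [-0.96  0.27  0.  ]
-1.841592653589793 [-0.27850234  0.24946488  1.44456012  0.          1.44756766  1.56309032] [-0.96  0.27  0.  ]
```

```bash
cat >> h.py <<'E'
def down(yaw):
    z=np.array([np.cos(yaw),np.sin(yaw),0]);y=np.array([0,0,-1.]);return R.from_matrix(np.c_[np.cross(y,z),y,z]).as_quat()
E
python3 - <<'E'
from h import *
bot.reach([.53,-.17,.36],down(1.64)); shot('wrist','w1')
bot.reach([.63,-.20,.38],down(1.64)); shot('wrist','w2')
bot.reach([.55,.18,.25],down(1.308)); shot('wrist','w3')
print(get_obs()['time_s'])
E
```

```text
5.3833
```

View pics/w1.png

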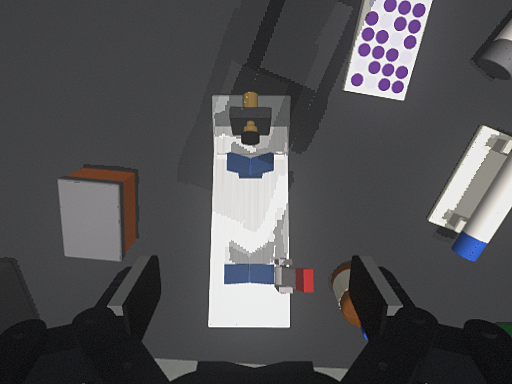

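View pics/w2.png

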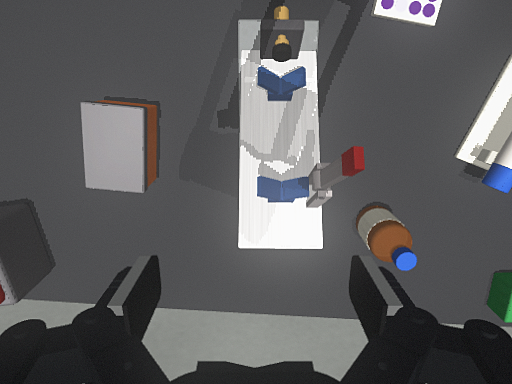

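View pics/w3.png

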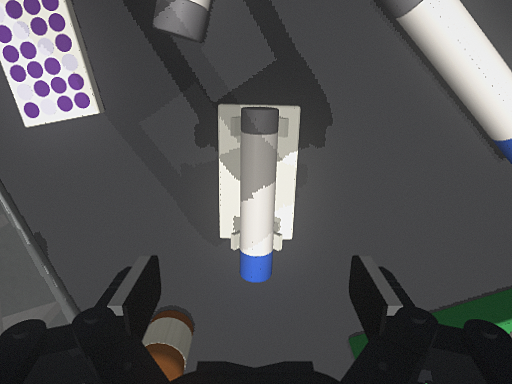

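```bash
python3 - <<'E'
from h import *
a=load('w1')['frame'][85:335,195:325];b=load('w2')['frame'][10:260,225:375]
f=lambda i:cv2.resize(i,None,fx=2.4,fy=2.4,interpolation=cv2.INTER_CUBIC)
im=np.hstack([f(a),f(b)]);print(im.shape);cv2.imwrite('pics/z.png',im[:,:,::-1])
E
```

```text
(600, 672, 3)
```

View pics/z.png

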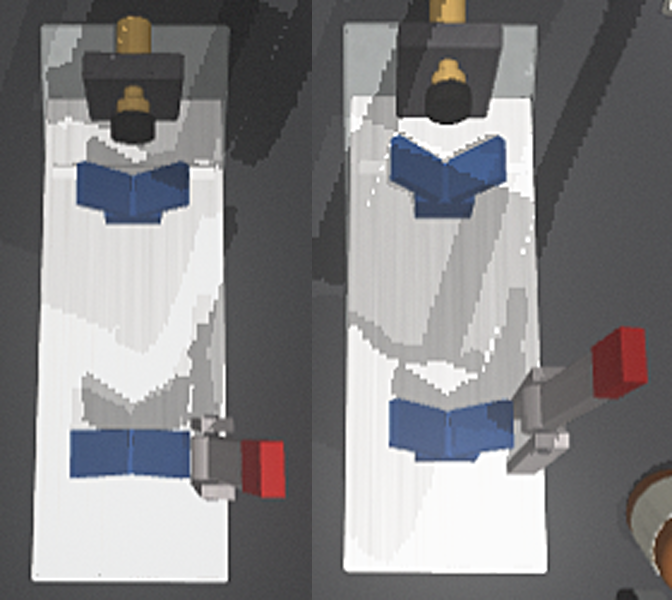

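```bash
cat >> h.py <<'E'
def bedR(yaw,pitch=np.pi/6):
    x=np.array([np.cos(pitch)*np.cos(yaw),np.cos(pitch)*np.sin(yaw),np.sin(pitch)])
    y=np.array([-np.sin(yaw),np.cos(yaw),0]); return np.c_[x,y,np.cross(x,y)]
E
python3 - <<'E'
from h import *
from scipy.optimize import least_squares
w1=load('w1');w2=load('w2')
Z1=lambda x,y:np.array((195+x/2.4-.3,85+y/2.4-.3));Z2=lambda x,y:np.array((225+(x-312)/2.4-.3,10+y/2.4-.3))
# bed: image left = -y (image up=-x, so left = ... )
C=[((-73,-26,-3),(77,163),(390,139)),((-73,26,-3),(189,163),(506,137)),((-51,-26,-3),(77,203),(391,180)),((-51,26,-3),(189,205),(506,180)),
((59,-26,-3),(72,430),(390,401)),((81,-26,-3),(70,477),(390,447))]
P=np.array([c[0] for c in C])/1000.; u1=np.array([Z1(*c[1]) for c in C]);u2=np.array([Z2(*c[2]) for c in C])
T=[tri((w1,a),(w2,b)) for a,b in zip(u1,u2)]
print(np.round(T,4))
def res(q,v=(1,1)):
    W=np.array(q[:3])+P@bedR(q[3]).T
    return np.r_[v[0]*(proj(w1,W)-u1).ravel(),v[1]*(proj(w2,W)-u2).ravel()]
q0=[.595,-.171,.13,.067]
for v in((1,1),(1,0),(0,1)):
    r=least_squares(res,q0,args=(v,));print(r.x.round(4),r.cost)
r3=least_squares(lambda q:res([q[0],q[1],.13,q[2]]),[.595,-.171,.067]);print(r3.x.round(4),r3.cost);print(r3.fun.reshape(2,-1,2).round(1).tolist())
q=[r3.x[0],r3.x[1],.13,r3.x[2]]
B=bedR(q[3]);o=np.array(q[:3])
tob=lambda p:(B.T@(p-o)).round(4)
print('plate corners',tob(tri((w1,Z1(32,579)),(w2,Z2(344,571)))),tob(tri((w1,Z1(228,581)),(w2,Z2(547,573)))))
print('pad face',tob(tri((w1,Z1(133,128)),(w2,Z2(448,106)))))
print('strap red end ctr',tob(tri((w1,Z1(272,469)),(w2,Z2(630,362)))), 'red start',tob(tri((w1,Z1(243,468)),(w2,Z2(600,374)))))
# column
c=load('w3');f=c['frame'];hsv=cv2.cvtColor(f,cv2.COLOR_RGB2HSV)
sub=f[95:300,225:295].astype(int)
bl=(hsv[...,0]>100)&(hsv[...,0]<130)&(hsv[...,1]>130);
ys,xs=np.nonzero(bl[240:300,235:285]);print('blue',xs.min()+235,xs.max()+235,ys.min()+240,ys.max()+240, [ (ys[xs==k].min()+240) for k in (10,20,30)])
for r in(262,270): x=np.nonzero(bl[r,230:290])[0]+230;print(r,x.min(),x.max())
for r in (112,118,125,205,225): print(r,f[r,232:290].sum(1)//3)
E
```

```text
[[ 0.5338 -0.2029  0.0897]
 [ 0.529  -0.1468  0.0936]
 [ 0.5528 -0.2013  0.0967]
 [ 0.5488 -0.1454  0.1003]
 [ 0.6487 -0.1951  0.1539]
 [ 0.6668 -0.1941  0.1657]]
[ 0.5928 -0.1715  0.1313  0.0512] 14.459540072728384
[ 0.592  -0.1713  0.1322  0.0489] 5.974243428775108
[ 0.5929 -0.1719  0.1342  0.0531] 6.8048410473764696
[ 0.5931 -0.1715  0.0513] 14.838768716948232
[[[1.7, -0.5], [-2.0, 0.3], [1.1, 0.4], [-2.1, 0.4], [0.0, -0.0], [0.2, 0.5]], [[2.2, -0.7], [-1.9, 1.0], [1.5, -0.8], [-1.6, 0.2], [0.6, -0.8], [0.3, -0.1]]]
plate corners [ 0.1348 -0.0475 -0.0503] [ 0.1342  0.0527 -0.0496]
pad face [-0.0921 -0.0001 -0.0049]
strap red end ctr [0.0696 0.0516 0.095 ] red start [0.0704 0.0437 0.084 ]
blue 240 272 251 282 [np.int64(254), np.int64(257), np.int64(256)]
262 240 271
270 240 271
112 [150 149 148 150 148 150 148 151 165  55  55  64  67  66  78  81  85  87
  88  87  91  92  95  96  98  98  97  99  96  98  96  96  96  95  93  93
  91  90  87  85  83  82  77  77  74  64  41 200 184 181 179 180 180 179
 180 181 180 180]
118 [134 133 131 125 123 127 127 131 110  56  63  67  70  72  73  74
[... 195 characters left out ...]
24 125 126 127 115  59  66  70  70  74  77  75  78  77
  77  80  84  82  81  98 101  99  99 100  99  97  97  94  94  93  90  87
  87  89  83  88  81  81  79  74  72  57 100 163 155 153 153 154 153 146
 145 143 164 184]
205 [233 234 234 233 235 234 236 246 159 162 183 192 203 212 216 221 224 226
 229 231 232 233 235 235 236 237 236 235 233 231 231 228 227 225 222 219
 213 204 197 185 175 155 142 246 236 232 232 234 234 232 233 242 243 232
 233 236 235 236]
225 [242 191 144 149 152 151 151 148 151 168 187 194 204 213 218 222 223 227
 229 230 232 233 234 235 234 235 234 234 232 230 229 228 224 221 218 215
 207 199 191 179 161 134 153 155 151 147 185 176 236 246 242 241 241 241
 241 241 241 240]
```

```bash
python3 - <<'E'
from h import *
from scipy.optimize import least_squares
w1=load('w1');w2=load('w2')
Z1=lambda x,y:np.array((195+x/2.4-.3,85+y/2.4-.3));Z2=lambda x,y:np.array((225+(x-312)/2.4-.3,10+y/2.4-.3))
C=[((-73,-26,-3),(77,163),(390,139)),((-73,26,-3),(189,163),(506,137)),((-51,-26,-3),(77,203),(391,180)),((-51,26,-3),(189,205),(506,180)),
((59,-26,-3),(72,430),(390,401)),((81,-26,-3),(70,477),(390,447)),((135,-50,-50),(32,579),(344,571)),((135,50,-50),(228,581),(547,573))]
P0=np.array([c[0] for c in C])/1000.; u1=np.array([Z1(*c[1]) for c in C]);u2=np.array([Z2(*c[2]) for c in C])
def res(q):
    P=P0.copy(); P[:6,1]*=q[4]/.026; P[6:,1]*=q[5]/.05; P[6:,0]=q[6];P[6:,2]=q[7]
    W=np.array([q[0],q[1],q[2]])+P@bedR(q[3]).T
    return np.r_[(proj(w1,W)-u1).ravel(),(proj(w2,W)-u2).ravel()]
r=least_squares(res,[.595,-.171,.13,.067,.026,.05,.135,-.05]);print(r.x.round(4),r.cost);print(r.fun.reshape(2,-1,2).round(1).tolist())
q=r.x;B=bedR(q[3]);o=q[:3]
tob=lambda p:(B.T@(p-o)).round(4)
print('pad face',tob(tri((w1,Z1(133,128)),(w2,Z2(448,106)))))
print('strap red end ctr',tob(tri((w1,Z1(272,469)),(w2,Z2(630,362)))))
c=load('w3')
foot=plane(c,(260,118),.055);a=[plane(c,p,.055) for p in((259.5,118),(259.3,125),(257.,205),(256.8,225),(255.5,262),(255.5,270))]
a=np.array(a);k=np.polyfit(a[:,0],a[:,1],1);print(k,'yaw',np.arctan(k[0]),(a[:,1]-np.polyval(k,a[:,0])).round(4))
d=np.array([1,k[0],0]);d/=np.linalg.norm(d)
b=plane(c,(256,256.5),.073);ctr=b-58e-3*d;print('ctr from band',ctr)
for r,z in((282,.055),): print('cap end',plane(c,(255.5,r),z)-90e-3*d)
E
```

```text
[ 0.5932 -0.1706  0.1289  0.0642  0.0281  0.0501  0.1349 -0.0491] 1.43319438022404
[[[0.1, -0.3], [-0.2, -0.1], [-0.3, 0.5], [-0.1, -0.0], [-0.4, -0.2], [0.0, 0.3], [0.2, 0.2], [0.2, -0.2]], [[0.4, -0.3], [-0.2, 0.9], [-0.0, -0.3], [0.3, 0.0], [0.1, -0.6], [-0.0, -0.0], [-0.0, 0.2], [-0.1, -0.3]]]
pad face [-0.0917  0.     -0.0039]
strap red end ctr [0.0706 0.0505 0.0957]
[-0.29289893  0.34446571] yaw -0.28492938530006057 [ 0.      0.     -0.0002  0.0002 -0.0001  0.0001]
ctr from band [0.58318142 0.17356746 0.073     ]
cap end [0.59370165 0.17104897 0.055     ]
```

```bash
python3 - <<'E'
from h import *
d=np.array([np.cos(-.285),np.sin(-.285),0]);c=np.array([.583,.1737,.053])-.012*d
q=down(np.pi/2-.285)
bot.reach(c+[0,0,.10],q); bot.servo_line(c,velocity=.12)
hand.move_gripper(.02,30); o=get_obs();print(o['gripper_width'],o['wrist_force'],o['ft_torque'])
bot.servo_line(c+[0,0,.17],velocity=.15); o=get_obs();print(o['gripper_width'],o['wrist_force'],o['ft_torque'],o['time_s'])
shot('wrist','w4')
E
```

```text
0.035386020021840506 [-1.17801865 -1.30603306  5.85121155] [-0.26363674  0.18761834 -0.0201388 ]
0.03462557219119766 [ 0.11920136  0.55697047 -1.65727289] [-0.01886692  0.06840695  0.01259887] 8.6417
```

View pics/w4.png

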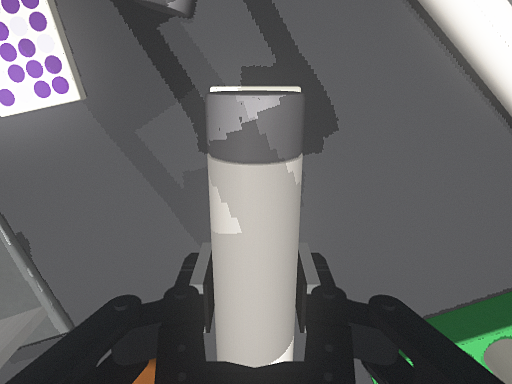

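```bash
python3 - <<'E'
from h import *
c=load('w4');o=get_obs();Q=R.from_quat(o['orientation']).as_matrix();p=o['position']
for z in(.225+.018,.225):
    for uv in((255,88),(255,93),(207,93),(302,93),(207,160),(301,160)): print(z,uv,(Q.T@(plane(c,uv,z)-p)).round(4))
E
```

```text
0.243 (255, 88) [-0.0798 -0.021   0.    ]
0.243 (255, 93) [-0.0784 -0.021   0.    ]
0.243 (207, 93) [-0.0784 -0.021  -0.0146]
0.243 (302, 93) [-0.0784 -0.021   0.0143]
0.243 (207, 160) [-0.0575 -0.021  -0.0155]
0.243 (301, 160) [-0.0575 -0.0211  0.0149]
0.225 (255, 88) [-0.0795 -0.003   0.    ]
0.225 (255, 93) [-0.0777 -0.003   0.0001]
0.225 (207, 93) [-0.0777 -0.003  -0.0171]
0.225 (302, 93) [-0.0778 -0.003   0.0168]
0.225 (207, 160) [-0.0533 -0.003  -0.0181]
0.225 (301, 160) [-0.0533 -0.0031  0.0175]
```

```bash
cat >> h.py <<'E'
O=np.array([.5932,-.1706,.130]);B=bedR(.0642)
QB=R.from_matrix(np.c_[B[:,0],-B[:,2],B[:,1]]).as_quat()
def W(x,y,z): return O+B@np.array([x,y,z])   # bed->world for tcp
def fb(n=1):
    f=np.mean([get_obs()['wrist_force'] for _ in range(n)],0); return B.T@f
def tb():
    return B.T@(get_obs()['position']-O)
E
python3 - <<'E'
from h import *
p=get_obs()['position'];
bot.servo_line([.50,.10,.34],velocity=.25)
bot.reach(W(.002,0,.20),QB); print(tb(),fb())
bot.servo_line(W(.002,0,.03),velocity=.12); bot.dwell(.2);print(tb(),fb(),get_obs()['time_s'])
shot('scene','s1');shot('wrist','w5')
E
```

```text
[0.0020005  0.00057459 0.19933713] [-1.62861746  0.78196537 -1.65305415]
[ 0.00231689 -0.00017417  0.0304566 ] [-0.42681832  0.51040034 -3.21002002] 12.45
```

```bash
python3 - <<'E'
from h import *
a=load('s1')['frame'][120:290,130:300];b=load('w5')['frame'][:,100:420]
im=np.hstack([cv2.resize(a,(384,384),interpolation=cv2.INTER_CUBIC),b]);cv2.imwrite('pics/z2.png',im[:,:,::-1])
E
```

```text
(no output)
```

View pics/z2.png

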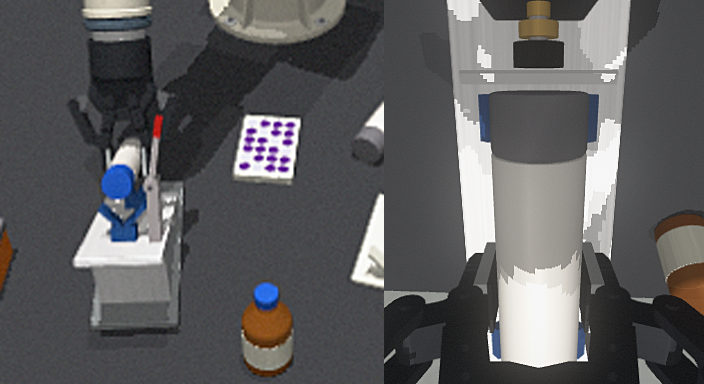

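```bash
python3 - <<'E'
from h import *
bot.servo_line(W(.002,0,.004),velocity=.06); bot.dwell(.2); f0=fb();print(tb(),f0)
z=.004
while z>-.006:
    z-=.0007; bot.servo_line(W(.002,0,z),velocity=.02); f=fb(); print(round(z,4),f.round(1),tb().round(4))
    if np.linalg.norm(f[1:]-f0[1:])>4: break
print(get_obs()['time_s'])
E
```

```text
[ 2.20864809e-03 -8.97846291e-05  4.27387569e-03] [-0.77555707  0.03637666 -2.262256  ]
0.0033 [-1.6 -0.3 -2.7] [ 0.0021 -0.      0.0034]
0.0026 [-1.8 -0.4 -2.3] [0.002  0.     0.0026]
0.0019 [-0.5 -0.3 -2.1] [0.002  0.     0.0019]
0.0012 [-1.6  0.1 -3.6] [0.002  0.     0.0012]
0.0005 [-0.9  0.3 -1. ] [0.002  0.     0.0005]
-0.0002 [-0.8  0.3 -2.8] [ 0.002   0.     -0.0002]
-0.0009 [-1.8 -0.4 -1.7] [ 0.002  -0.0001 -0.0009]
-0.0016 [-2.6 -2.6  4.4] [ 0.0022 -0.0004 -0.0013]
15.3333
```

```bash
python3 - <<'E'
from h import *
hand.move_gripper(.055); bot.dwell(.2); print(fb(5),tb())
p=tb();bot.servo_line(W(p[0],p[1],-.002),velocity=.03)
shot('wrist','w6');f0=fb(5)
hand.move_gripper(.02,20);bot.dwell(.2);print(f0,fb(5),get_obs()['gripper_width'],tb(),get_obs()['time_s']);shot('wrist','w7')
E
```

```text
[ 0.10357854  0.40823068 -0.21980161] [ 2.05360135e-03  2.39624251e-05 -1.62313817e-03]
[0.75118087 0.36765557 0.42825695] [-3.05793538 -3.99918404  3.35395905] 0.035348432037304416 [ 0.00209662 -0.00038505 -0.00189661] 16.6667
```

```bash
python3 - <<'E'
from h import *
im=np.hstack([load(n)['frame'][:,110:410] for n in('w6','w7')]);cv2.imwrite('pics/z3.png',im[:,:,::-1])
E
```

```text
(no output)
```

View pics/z3.png

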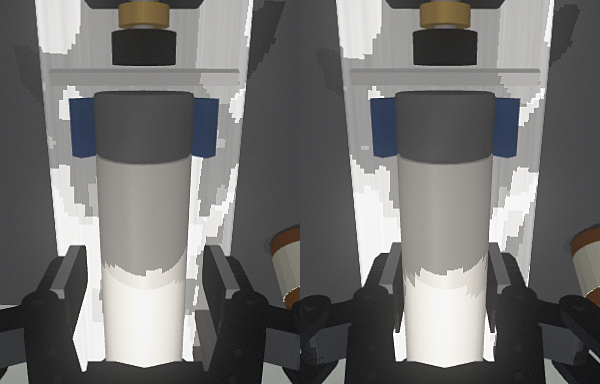

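```bash
python3 - <<'E'
from h import *
x=.002;y=-.0006
bot.servo_line(W(-.008,y,-.002),velocity=.03);bot.dwell(.1);f0=fb(5);print(f0,tb())
x=-.008;n=0
while x>-.036:
    x-=.001; bot.servo_line(W(x,y,-.002),velocity=.02); f=fb(4); print(round(x,4),f.round(1),tb()[0].round(4))
    if f[0]-f0[0]>7: break
print(get_obs()['time_s'],get_obs()['gripper_width'])
shot('wrist','w8')
E
```

```text
[ 0.0223018  -0.02255762  5.29743147] [-0.00797258 -0.00044187 -0.00188478]
-0.009 [3.4 0.7 4.5] -0.0086
-0.01 [3.6 1.  4.1] -0.0093
-0.011 [3.8 1.8 3.6] -0.0102
-0.012 [4.4 1.7 3.9] -0.0112
-0.013 [4.9 1.5 2.6] -0.0121
-0.014 [6.2 1.6 3.1] -0.0131
-0.015 [9.  3.1 1.7] -0.0134
19.05 0.03536446738440381
```

```bash
python3 - <<'E'
from h import *
print(fb(10),tb())
for x in(-.0165,-.018):
    bot.servo_line(W(x,-.0006,-.002),velocity=.02);bot.dwell(.15);print(x,fb(8),tb())
bot.dwell(.2);print(get_obs()['time_s']);shot('wrist','w9')
a=cv2.resize(load('w9')['frame'][0:200,150:360],None,fx=2.8,fy=2.8);cv2.imwrite('pics/z4.png',a[:,:,::-1])
E
```

```text
[7.82388548 3.00174061 1.91289082] [-0.013446   -0.00048136 -0.00186138]
-0.0165 [11.08024753  4.47865486  0.68002155] [-0.01374583 -0.00060707 -0.00173134]
-0.018 [15.82588917  5.40174774 -1.53434331] [-0.01397432 -0.00078752 -0.00161255]
20.1
```

View pics/z4.png

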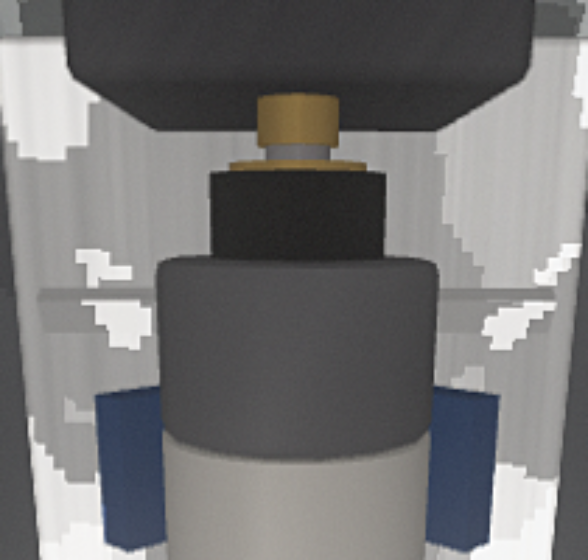

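```bash
python3 - <<'E'
from h import *
bot.servo_line(W(-.0146,-.0003,-.002),velocity=.03);bot.dwell(.2);print(fb(5),tb())
hand.move_gripper(.06);bot.dwell(.2);print(fb(5),tb());shot('wrist','w10')
p=tb();bot.servo_line(W(p[0],0,.07),velocity=.12);shot('wrist','w11')
print(get_obs()['time_s'])
im=np.hstack([load(n)['frame'][:,110:410] for n in('w10','w11')]);cv2.imwrite('pics/z5.png',im[:,:,::-1])
E
```

```text
[8.42697978 2.33786679 2.05768532] [-0.01327341 -0.00046682 -0.00185371]
[-0.06552753  0.32140752  0.14253929] [-0.01489535 -0.00025725 -0.0020726 ]
22.025
```

View pics/z5.png

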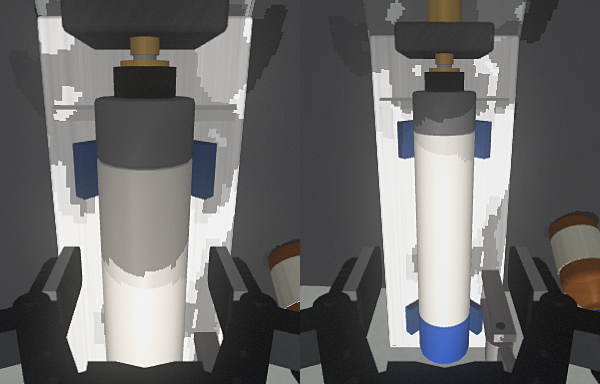

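```bash
cat >> h.py <<'E'
def st(th,r=.070,off=.004,x=.070):
    y=.036-r*np.cos(th)+off*np.sin(th)+.0145; z=.022+r*np.sin(th)+off*np.cos(th)+.017
    return W(x,y,z)
E
python3 - <<'E'
from h import *
p=tb();bot.servo_line(W(p[0],.0,.17),velocity=.25);hand.move_gripper(0.0,20)
s=W(.07,.1,.19);print(s,kinematics.solve_ik(s,QB),kinematics.solve_ik(st(0),QB))
bot.reach(s,QB);print(get_obs()['gripper_width'],get_obs()['time_s']);shot('scene','s2');shot('wrist','w12')
a=load('s2')['frame'][100:280,120:290];b=load('w12')['frame'][:,80:430]
im=np.hstack([cv2.resize(a,(363,384),interpolation=cv2.INTER_CUBIC),b]);cv2.imwrite('pics/z6.png',im[:,:,::-1])
E
```

```text
[ 0.55247701 -0.07301158  0.32954483] [-0.21459963 -0.0561033   2.03437297  0.22376921  0.6688514  -1.99048449] [-0.40090158  0.28804638  1.95727204  0.51389451  0.47372356 -2.44626147]
1.2349566007037629e-05 23.7667
```

View pics/z6.png

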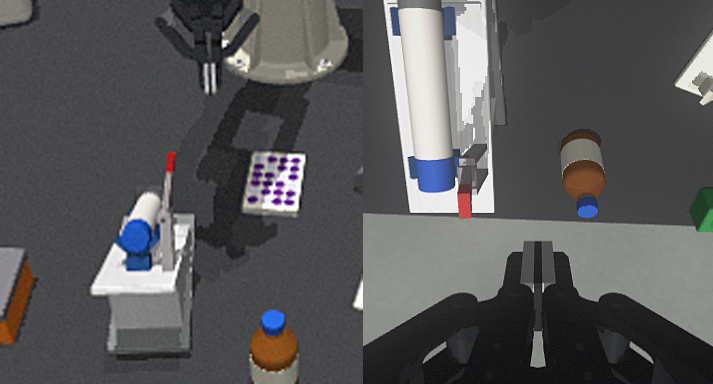

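```bash
sed -i 's/+.0145; z/+.008; z/;s/r=.070,off/r=.068,off/' h.py; python3 - <<'E'
from h import *
bot.servo_line(W(.07,.085,.11),velocity=.2);f0=fb(5);print(f0)
for th in (1.9,1.7,1.5,1.3,1.1,.9,.7,.5,.35,.25):
    bot.servo_line(st(th),velocity=.08);print(th,(fb(2)-f0).round(1),tb().round(4))
print(get_obs()['time_s']);shot('scene','s3');shot('wrist','w13')
a=load('s3')['frame'][100:280,120:290];b=load('w13')['frame'][:,80:430]
im=np.hstack([cv2.resize(a,(363,384),interpolation=cv2.INTER_CUBIC),b]);cv2.imwrite('pics/z7.png',im[:,:,::-1])
E
```

```text
[ 0.97379086 -0.74552404  0.33568641]
1.9 [-0.9  1.4 -1.5] [0.0704 0.0695 0.1029]
1.7 [-0.8  0.4 -0. ] [0.0703 0.0566 0.1064]
1.5 [-1.6  1.2 -0.3] [0.07   0.0431 0.1071]
1.3 [-1.   0.5  0.8] [0.0699 0.0296 0.1055]
1.1 [-1.   0.8 -1.3] [0.0699 0.0166 0.1013]
0.9 [-0.9  0.6 -0.5] [0.0699 0.0048 0.0947]
0.7 [-0.4  1.3 -0.6] [ 0.0699 -0.0055  0.0857]
0.5 [-0.7  1.5  0.2] [ 0.0698 -0.0138  0.0748]
0.35 [-0.8  0.8  0.6] [ 0.0698 -0.0186  0.0656]
0.25 [0.2 0.5 0.1] [ 0.0698 -0.021   0.0593]
27.5333
```

View pics/z7.png

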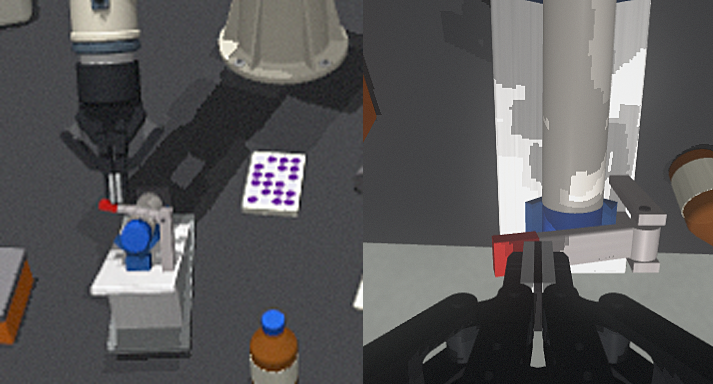

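```bash
python3 - <<'E'
from h import *
f0=np.array([.3,-.3,.3])
for th in (.17,.1,.06): bot.servo_line(st(th),velocity=.04);print(th,(fb(4)-f0).round(1),tb().round(4))
p=(B.T@(st(.0)-O));z=B.T@(st(.06)-O);z=z[2]
while z>.030:
    z-=.0008;bot.servo_line(W(.07,p[1],z),velocity=.02);f=fb(5)-f0;print(round(z,4),f.round(1),tb().round(4))
    if f[2]>10: break
bot.dwell(.4);print(fb(10),tb(),get_obs()['time_s'])
shot('wrist','w14')
E
```

```text
0.17 [-0.  -0.2 -1. ] [ 0.0699 -0.0224  0.0542]
0.1 [-0.7  1.5 -0.4] [ 0.0699 -0.0233  0.0495]
0.06 [-1.   0.1  0.1] [ 0.07   -0.0236  0.0469]
0.0463 [-0.7 -0.3 -0.7] [ 0.07   -0.024   0.0463]
0.0455 [-0.4  0.3  0. ] [ 0.07   -0.0241  0.0455]
0.0447 [-1.8 -1.2  0.3] [ 0.07   -0.0241  0.0446]
0.0439 [-1.  -0.7  0.4] [ 0.07   -0.024   0.0438]
0.0431 [-0.1  0.2  1.4] [ 0.0701 -0.0241  0.0431]
0.0423 [-2.1  0.5  8.4] [ 0.0701 -0.0241  0.0427]
0.0415 [-4.6  0.9 17.1] [ 0.0701 -0.0241  0.0424]
[-3.595934    1.01444328 16.44913746] [ 0.07015485 -0.02406443  0.04240104] 30.5833
```

```bash
python3 - <<'E'
from h import *
bot.servo_line(W(.07,-.024,.06),velocity=.04);bot.servo_line(W(.0,-.01,.19),velocity=.2)
bot.servo_line(W(-.06,-.0,.19),velocity=.2)
shot('wrist','w15');shot('scene','s4');shot('top','t4');print(fb(5),get_obs()['time_s'])
a=load('s4')['frame'][140:280,120:260];b=load('w15')['frame'][:,80:430]
im=np.hstack([cv2.resize(a,(384,384),interpolation=cv2.INTER_CUBIC),b]);cv2.imwrite('pics/z8.png',im[:,:,::-1])
E
```

```text
[-0.08880613 -0.39304616  0.0378028 ] 32.7417
```

View pics/z8.png

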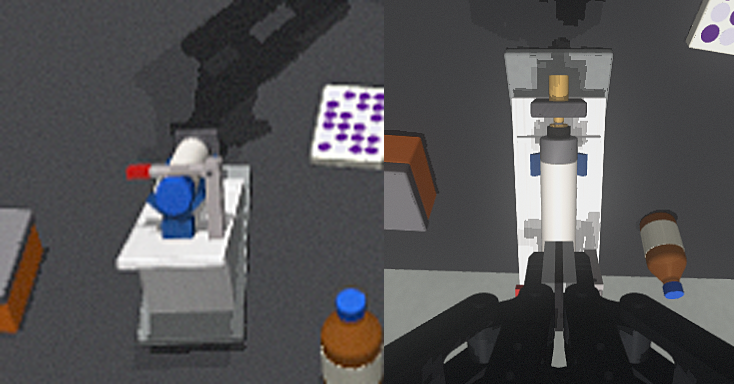

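View pics/w14.png

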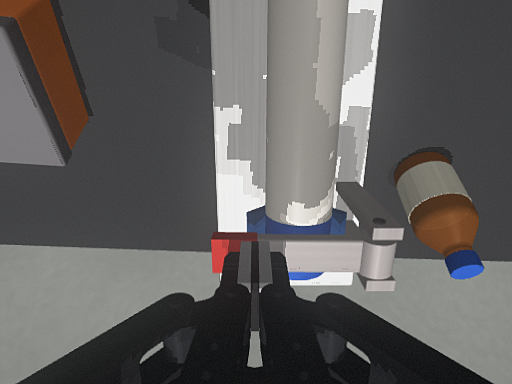

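View pics/t4.png

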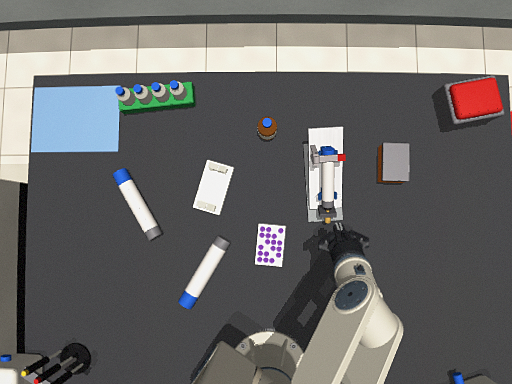

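```bash
python3 - <<'E'
from h import *
a=cv2.resize(load('w15')['frame'][60:180,190:310],None,fx=4,fy=4,interpolation=cv2.INTER_CUBIC);cv2.imwrite('pics/z9.png',a[:,:,::-1])
E
```

```text
(no output)
```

View pics/z9.png

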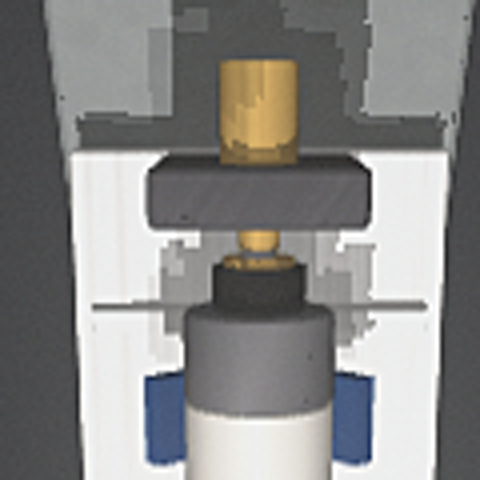

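The foot sits on the pad with no gap (about pixel (255,138) in w15). The strap lies flat across the cap, and the arm is clear.

```bash
python3 - <<'E'
from h import *
hand_in();print(get_obs()['time_s'])
E
```

```text
the job is handed in; nothing more can be done
the job is handed in; nothing more can be done
```

The job is handed in, at about 33 s on the robot's clock. The column is seated in the V with the blue cap up, its foot is on the sprung pad, and the strap is down on it.

- **Which column:** I took the one in the bench rest. It measured about 0.18 m long, against 0.24 m for the two lying on the bench.
- **Push onto the stop:** I seated it, let go, gripped it again lightly and pushed it down the V. The force climbed to about 16 N at the wrist with almost no further travel, so the pad was all the way in. I then eased off and released.
- **Strap:** I swung it over with closed fingers and pressed it with about 16 N at roughly 60 mm from the hinge. By calculation that is about 20 N on the column. Then I backed off.

**Last checks:**
- The pictures show the column centred in the saddles, no gap between foot and pad, and the strap lying flat on the cap.
- The bottle, well plate and tip box look unmoved.
- The wrist force was near zero, with the arm clear of everything.
- The forces on the stop and strap come from the wrist sensor and could not be read directly. How hard the pad and strap still bear on the column after release was judged by eye only.
- No check failed. My first fit of the stand gave a poor match because I took the V walls as 26 mm out. Fitting their visible outer edges at 28 mm fixed it.

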